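# Unstack the tins back to their trays

### The arm

A 6-joint arm with a two-finger parallel gripper is mounted at the origin on a cart in front of the work surface, level with it; the furniture and walls round the work are solid. World frame = base frame: x ahead of the robot, y to its left, z up, the work surface at z = 0. Lengths are in m, angles in degrees, forces in N, time in s.
With the tool pointing down it reaches from about 0.4 to 0.925 m from the base axis. Payload 12.5 kg.
Tool frame: the origin (TCP) lies midway between the tips of the shut fingers; the grasp point (between the pads) lies 19 mm behind it (manip.hold_point_z is the distance from the TCP to the grasp point, in m); z points along the fingers, y is the line along which they close (so a half turn about z gives the same grasp; the last joint's range is limited). The gripper opens to 95 mm and grips with 3 to 60 N. Pads are 20 mm wide; open, the fingers measure 119 mm over their backs; the gripper's body (75 mm by 180 mm) begins 59 mm behind the grasp point.
Start: joints at [-78.186, 28.126, 89.318, -0, 62.55, -6.05], TCP at [0.192, -0.595, 0.215] pointing down, gripper open.
Joint ranges: [-177.58, 177.58], [-47.91, 125.51], [2.72, 160], [-65.01, 245.01], [3.68, 167.84], [-153.87, 153.87]. Speed limits (degrees/s): [127.2, 127.2, 159.86, 180, 180, 180].

### API

Orientations are given as [roll, pitch, yaw] about the fixed x, y, z axes, in that order (R = Rz(yaw) Ry(pitch) Rx(roll)).
In Python, from cell import manip gives the robot as it stands. The module is installed in compiled form; this text tells all that it offers.
- The arm moves only by the shell command python3 -m crank 'ROWS'. ROWS is JSON, a list of rows, each a list of 3 entries, a list of its own where there are three numbers: the shift along the tool's x, y, z in mm, then the turn, a rotation vector about the tool's x, y, z in rad, then the opening, from 0 (shut) to 1 (fully open). A call has 1 to 20 rows; each row is the pose to reach, as a shift and turn from the pose commanded when the call began, along the tool's axes at that moment; what a row does not reach only later rows make up. A row lasts 1/8 s, in which the tool goes at most 62.5 mm and 10.7 degrees, less where a joint would pass 70% of its speed; a pose out of reach is approached as far as the arm can. A call with a gripper value outside its range is refused whole. The fingers move at their own pace and stop on an object; the grip force is fixed at half the most. Time passes only in rows, so rows that repeat a pose let the fingers close. It gives the time, the measured TCP pose, the force, the opening and the grip force at its end, in the units of the state.
- manip.get_state(): the state, without advancing time (a new reading comes with each control period).
- manip.grab_frame(name): name is "scene" or "top" or "wrist"; returns the picture (384x512x3 uint8, red, green, blue); there is no depth.
- manip.get_calibration(name): a dict with "fx", "fy", "cx", "cy" (pixels), "xyz" and "rotation" of the camera in the world; the wrist camera has in their place "mount" (4x4, takes a point from camera to tool coordinates, whose origin is the TCP and whose axes are the flange's). Camera axes: x right, y up, looking along -z (the intrinsics and any distortion apply to the point x, -y, -z); pixel columns grow to the right and rows downward; lengths in m; the calibration is good to about 2 mm. The wrist camera is an equidistant fisheye: a pixel r from the principal point sees the ray r / f radians off the axis. A picture is of the moment at which its call begins: read the wrist's pose just before it. get_calibration takes no time and is no camera call.
- manip.hand_in(): hands the job in; it is judged then, once.
The state is a dict: "t": time; "q": joint angles; "qd": joint speeds; "effort": joint torques, N m; "position": TCP position; "orientation": TCP orientation; "ft_force": force on the tool from outside, world axes, zero at the start; "torque": the same for the moment, N m; "opening": opening from 0.0 (shut) to 1.0 (fully open); "grasp_force": force on a finger pad.
Only numpy, scipy, OpenCV 4.12 (cv2) and the standard library are available. Lean on these libraries where they do the work, as an engineer would, in place of code of your own. Each camera call takes 0.05 s, during which the arm holds its last target. There are 200 camera calls.

### The job

The counter has been wiped and the tins and the tea light were piled up out of the way. Take the pile apart again: stand the tea light on the cork coaster, well in from its edge, and set each tin flat inside the tray of its lid's colour, lid up. Leave the full coffee cup where it is, without spilling it.

Things in the scene. Friction and masses are not known exactly. Their poses are not given: they have to be found in the camera images.
- blue_tin: closed white oblong tin with a blue lid (fixed on), 130 x 66 x 38 mm (x, y, z), 0.4 kg or up to a third more or less; starts on the counter, bottom of the stack, roughly in line with the stack. Origin: centre of its underside; x along its length, z up. The white body is 1 mm narrower than the lid on each side; the lid is the top 14 mm
- blue_tray: shallow open blue tray fixed to the counter, inside 148 x 84 mm (x, y), floor 3 mm thick, lip 4 mm thick and 8 mm high over the counter. Origin: centre of its underside, on the counter; x along its length, z up. The blue tin fits in lengthwise with 9 mm to spare on every side
- yellow_tin: closed white oblong tin with a yellow lid (fixed on), 110 x 58 x 36 mm (x, y, z), 0.3 kg or up to a third more or less; starts on the blue tin, roughly in line with the stack. Origin: centre of its underside; x along its length, z up. The white body is 1 mm narrower than the lid on each side; the lid is the top 14 mm
- yellow_tray: shallow open yellow tray fixed to the counter, inside 128 x 76 mm (x, y), floor 3 mm thick, lip 4 mm thick and 8 mm high over the counter. Origin: centre of its underside, on the counter; x along its length, z up. The yellow tin fits in lengthwise with 9 mm to spare on every side
- red_tin: closed white oblong tin with a red lid (fixed on), 70 x 48 x 34 mm (x, y, z), 0.2 kg or up to a third more or less; starts on the yellow tin, roughly in line with the stack. Origin: centre of its underside; x along its length, z up. The white body is 1 mm narrower than the lid on each side; the lid is the top 14 mm
- red_tray: shallow open red tray fixed to the counter, inside 88 x 66 mm (x, y), floor 3 mm thick, lip 4 mm thick and 8 mm high over the counter. Origin: centre of its underside, on the counter; x along its length, z up. The red tin fits in lengthwise with 9 mm to spare on every side
- tealight: tea light: green wax in a silvery-white cup, round, 38 mm across, cup 15 mm high (18 mm with the wick), 10 g; stands on the red tin at the top of the stack. Origin: centre of its underside; z up
- cork_coaster: round brown cork coaster fixed to the counter, 90 mm across, 5 mm thick. Origin: centre of its underside; z up. (Behind all the places hangs a wall shelf, front edge at x = 0.60, underside 0.55 m above the counter, and a pillar stands at x = 0.58, y = 0.02 to 0.12: keep the wrist low and go straight across; a swing from side to side at constant radius strikes the pillar)
- coffee: small cream espresso cup full of dark coffee, 63 mm across the bowl, 89 mm with its handle, 51 mm high, loose on the counter behind the trays; leave it alone. Origin: centre of the underside of its outline with the handle (the bowl's axis lies 12 mm from it towards y, the handle towards -y); z up

How it is judged (in metres and radians):
At the end, for the whole second after the job is handed in: Each tin lies flat inside the tray of its own colour, lid up, centre within 15 mm of the tray's and lengthwise with it (within 20 degrees, either way round); the tea light stands upright on the coaster within 25 mm of its centre; all are at rest (horizontal distance between blue_tin and blue_tray below 0.015 m and angle between the x axis of blue_tin and the x axis of blue_tray, either way round below 0.35 rad and angle between each of blue_tin, yellow_tin, red_tin, tealight's own z axis and vertical below 0.06 rad and z of blue_tin in the frame of blue_tray below 0.006 m and linear speed of each of blue_tin, yellow_tin, red_tin, tealight below 0.02 m/s and horizontal distance between yellow_tin and yellow_tray below 0.015 m and angle between the x axis of yellow_tin and the x axis of yellow_tray, either way round below 0.35 rad and z of yellow_tin in the frame of yellow_tray below 0.006 m and horizontal distance between red_tin and red_tray below 0.015 m and angle between the x axis of red_tin and the x axis of red_tray, either way round below 0.35 rad and z of red_tin in the frame of red_tray below 0.006 m and horizontal distance between tealight and cork_coaster below 0.025 m and z of tealight in the frame of cork_coaster between 0.001 and 0.009 m); the robot touches nothing.
It fails at once if the coffee cup is tipped or pushed away by more than 25 mm (angle between coffee's own z axis and vertical above 0.3 rad or distance of coffee from where it was at the start of the episode above 0.025 m).
It also fails if it takes over 109 s, if anything falls off the work surface, if the arm or the gripper's body presses on something with over 40 N, if the wrist force passes 120 N, or if a joint passes its speed limit or range.

## Working session

There is one attempt and no reset: what is moved stays moved. The work goes in short steps, Python scripts to look and compute and a shell command to move; the robot and the scene stay as the last step left them, time stands still between calls to the robot, and variables do not carry over. Pictures are saved under pics/ and viewed, at most 14 in all, crops included, and the job is handed in when it is done.

```bash
mkdir -p pics; python3 - <<'E'
from cell import manip
import cv2
print(manip.get_state())
for n in ("scene","top"):
    print(n,manip.get_calibration(n))
    cv2.imwrite(f"pics/{n}0.png",manip.grab_frame(n)[:,:,::-1])
print(manip.get_calibration("wrist"),manip.hold_point_z)
E
```

```text
{'t': 0.0, 'q': array([-7.81859358e+01,  2.81639721e+01,  8.93511414e+01, -1.03731718e-03,
        6.25510436e+01, -6.05218787e+00]), 'qd': array([-0.03449946, -0.01900982, -0.09213335, -0.05700403,  0.05142581,
        0.00493019]), 'effort': array([ 1.06163625e-03, -6.12646222e+01, -2.58178926e+01,  6.92666858e-02,
        4.81962925e-02, -1.05503564e-04]), 'position': array([ 0.19169295, -0.59460242,  0.21405755]), 'orientation': array([-1.79934115e+02, -6.06036359e-03,  1.78667273e+01]), 'ft_force': array([ 0.30623661,  0.42296925, -0.77981024]), 'torque': array([-0.01971807,  0.00942933, -0.03307334]), 'grasp_force': 0.0, 'opening': 0.9975495952863337}
scene {'fx': 410.68002269896414, 'fy': 410.68002269896414, 'cx': 252.16090293556448, 'cy': 189.3237093221726, 'xyz': array([-0.36918745,  0.51690717,  0.6638332 ]), 'rotation': array([  60.46086415,    0.70770378, -121.76162558])}
top {'fx': 480.2281893378832, 'fy': 480.2281893378832, 'cx': 258.1778160289689, 'cy': 191.03429738067007, 'xyz': array([ 0.2249688 , -0.00640707,  1.78283841]), 'rotation': array([  8.57921335,  -0.45128727, -90.2575373 ])}
{'fx': 297.3186396354542, 'fy': 297.3186396354542, 'cx': 255.3544401694932, 'cy': 189.66218549464662, 'mount': array([[-1.19117396e-03,  9.59168990e-01,  2.82831097e-01,
         8.06640127e-02],
       [ 9.99998586e-01,  8.06785016e-04,  1.47554181e-03,
        -3.75354952e-04],
       [ 1.18711006e-03,  2.82832455e-01, -9.59168595e-01,
        -1.70705415e-01],
       [ 0.00000000e+00,  0.00000000e+00,  0.00000000e+00,
         1.00000000e+00]])} 0.0188
```

View pics/scene0.png

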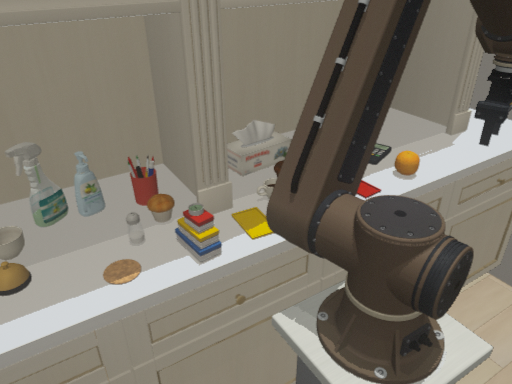

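View pics/top0.png

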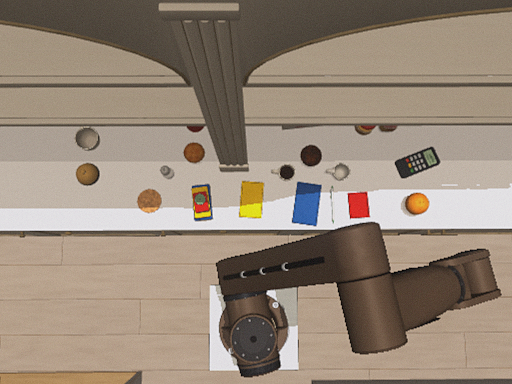

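The scene view shows the tea light, red, yellow and blue stack left of the pillar. In the top view the stack is at (202,202), the coaster at (149,201), the yellow tray at (251,200), the blue tray at (307,204), the red tray at (358,205) and the coffee at (287,172). Next I'll measure them.

```bash
cat > h.py <<'E'
import numpy as np, cv2
from cell import manip
from scipy.spatial.transform import Rotation as R
def unproj(uv,z,name="top",st=None):
    c=manip.get_calibration(name); uv=np.atleast_2d(uv).astype(float)
    d=np.c_[(uv[:,0]-c['cx'])/c['fx'],-(uv[:,1]-c['cy'])/c['fy'],-np.ones(len(uv))]
    if name=="wrist":
        xy=d[:,:2]; r=np.linalg.norm(xy,axis=1,keepdims=True)
        d=np.c_[xy/np.maximum(r,1e-9)*np.sin(r),-np.cos(r)]
        T=R.from_euler('xyz',st['orientation'],degrees=True).as_matrix()
        M=c['mount']; o=T@M[:3,3]+st['position']; d=d@(T@M[:3,:3]).T
    else:
        d=R.from_euler('xyz',c['rotation'],degrees=True).apply(d); o=c['xyz']
    return o+d*((z-o[2])/d[:,2])[:,None]
COL={'red':((0,8),(172,180)),'yellow':((22,34),),'blue':((100,122),),'cork':((5,19),),'green':((45,90),)}
def mask(im,col,smin=110,vmin=50):
    h=cv2.cvtColor(im,cv2.COLOR_RGB2HSV); m=np.zeros(h.shape[:2],np.uint8)
    for a,b in COL[col]: m|=cv2.inRange(h,(a,smin,vmin),(b,255,255))
    return m
def rect(pts):
    """min-area rectangle of world points: centre, long, short, yaw of the long side"""
    (cx,cy),(w,h),a=cv2.minAreaRect((pts[:,:2]*1000).astype(np.float32))
    if h>w: w,h,a=h,w,a+90
    return np.round([cx,cy,w,h,(a+90)%180-90],1)
def blobs(im,col,z,name="top",st=None,amin=60,smin=110):
    out=[]
    for c in cv2.findContours(mask(im,col,smin),cv2.RETR_EXTERNAL,cv2.CHAIN_APPROX_NONE)[0]:
        if cv2.contourArea(c)<amin: continue
        c=c[:,0]; out.append((c.mean(0).round(0),rect(unproj(c,z,name,st))))
    return out
E
python3 - <<'E'
from h import *
im=cv2.imread('pics/top0.png')[:,:,::-1].copy()
for c,z in (('red',.008),('red',.108),('yellow',.008),('yellow',.074),('blue',.008),('blue',.038),('cork',.005),('green',.123)):
    for b in blobs(im,c,z,amin=20):
        if 185<b[0][1]<230 and b[0][0]<380: print(c,z,*b)
print(unproj([[287,172]],.03))
s=cv2.imread('pics/top0.png')[165:235,130:380]
cv2.imwrite('pics/c1.png',cv2.resize(s,None,fx=3.2,fy=3.2,interpolation=cv2.INTER_CUBIC))
E
```

```text
red 0.008 [358. 205.] [ 440.3 -393.8   93.7   73.6    3.5]
red 0.008 [201. 202.] [453.4 193.5  73.7  48.8  10. ]
red 0.108 [358. 205.] [ 428.1 -372.    88.4   69.4    3.5]
red 0.108 [201. 202.] [440.5 182.2  69.5  46.   10. ]
yellow 0.008 [200. 212.] [422.8 188.8  59.2  51.5 -82.8]
yellow 0.008 [251. 210.] [423.4   7.2  85.4  56.1  89.8]
yellow 0.074 [200. 212.] [415.4 181.6  57.   49.6 -82.8]
yellow 0.074 [251. 210.] [416.1   6.7  82.3  54.   89.8]
blue 0.008 [306. 203.] [ 446.2 -200.4  152.2   88.1   -8.6]
blue 0.038 [306. 203.] [ 442.4 -197.2  149.6   86.6   -8.6]
cork 0.005 [149. 201.] [458.1 386.3  83.4  83.3  45.6]
[[ 0.56051964 -0.12881292  0.03      ]]
```

View pics/c1.png

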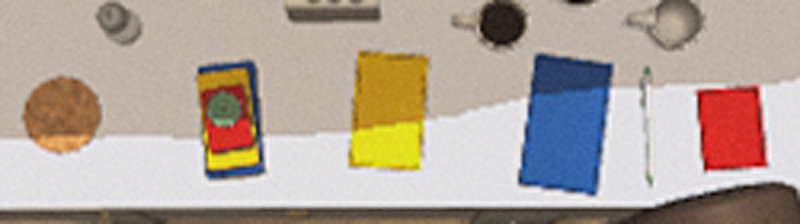

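The stack is nearly along x with yaw near 8°, at about (0.44, 0.19), and the yellow tray is partly in shadow. I'll move in over the trays and re-measure each one with the wrist camera.

```bash
cat >> h.py <<'E'
def go(*targets,st=None):
    """shift (mm, tool axes) and turn (rad) from the present pose to each [x,y,z (m), yaw (deg)]"""
    st=st or manip.get_state(); T=R.from_euler('xyz',st['orientation'],degrees=True)
    for x,y,z,w in targets:
        G=R.from_euler('xyz',[180,0,w],degrees=True)
        print((x,y,z,w),np.round(T.inv().apply(np.array([x,y,z])-st['position'])*1000,1),(T.inv()*G).as_rotvec().round(3))
def look(name,*cols):
    st=manip.get_state(); im=manip.grab_frame("wrist"); cv2.imwrite(f'pics/{name}.png',im[:,:,::-1])
    for c,z in cols:
        for b in blobs(im,c,z,"wrist",st,amin=300): print(c,z,*b)
    print('t',round(st['t'],2),st['position'].round(4),st['orientation'].round(2),'f',st['ft_force'].round(1),'op',round(st['opening'],3))
    return st,im
E
python3 -c "
from h import *
go((.43,-.40,.22,0),(.43,-.2,.22,0))"
```

```text
(0.43, -0.4, 0.22, 0) [ 286.5 -112.1   -5.7] [-0.001  0.     0.312]
(0.43, -0.2, 0.22, 0) [ 347.9 -302.5   -5.5] [-0.001  0.     0.312]
```

```bash
python3 -m crank '[[[36,-14,-1],[0,0,0.04],1],[[72,-28,-1],[0,0,0.08],1],[[108,-42,-2],[0,0,0.12],1],[[144,-56,-3],[0,0,0.16],1],[[180,-70,-4],[0,0,0.2],1],[[216,-84,-4],[0,0,0.24],1],[[252,-98,-5],[0,0,0.28],1],[[286,-112,-6],[0,0,0.312],1],[[286,-112,-6],[0,0,0.312],1],[[286,-112,-6],[0,0,0.312],1]]'; python3 -c "
from h import *
look('w1',('red',.008),('blue',.008))
go((.43,-.2,.22,0),(.43,0.,.22,0))"
```

```text
t: 1.35
position: [0.4293, -0.4007, 0.2204]
orientation: [-180.0, 0.0, 0.0]
ft_force: [0.4, 0.1, 0.1]
opening: 0.998
grasp_force: 0.0
red 0.008 [250. 156.] [ 440.9 -392.2   95.1   72.9    3.7]
blue 0.008 [116. 153.] [ 447.  -200.   154.5   92.6   -8.6]
t 1.35 [ 0.4293 -0.4007  0.2204] [-1.7999e+02  3.0000e-02  3.0000e-02] f [0.4 0.1 0.1] op 0.998
(0.43, -0.2, 0.22, 0) [   0.9 -201.     0.5] [ 0.  0. -0.]
(0.43, 0.0, 0.22, 0) [   0.8 -401.     0.5] [ 0.  0. -0.]
```

View pics/w1.png

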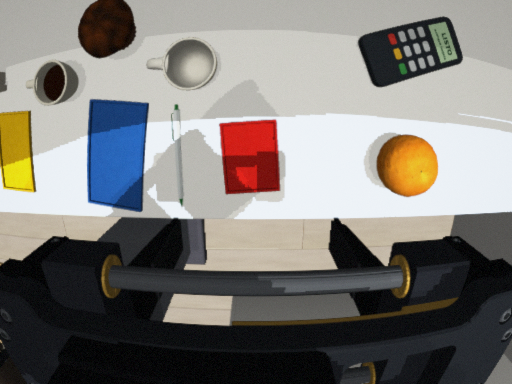

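The wrist view shows the red tray at (250,156) and the blue tray at (116,153). Both agree with the top camera to about 1 mm. I'll carry on to the stack.

```bash
python3 -m crank '[[[0,-42,0],[0,0,0],1],[[0,-84,0],[0,0,0],1],[[0,-126,0],[0,0,0],1],[[0,-168,0],[0,0,0],1],[[0,-210,0],[0,0,0],1],[[0,-252,0],[0,0,0],1],[[0,-294,0],[0,0,0],1],[[0,-336,0],[0,0,0],1],[[0,-378,0],[0,0,0],1],[[0,-420,0],[0,0,0],1],[[0,-460,0],[0,0,0],1],[[0,-500,0],[0,0,0],1],[[0,-540,0],[0,0,0],1],[[0,-580,0],[0,0,0],1],[[0,-580,0],[0,0,0],1],[[0,-580,0],[0,0,0],1]]'; python3 -c "
from h import *
look('w2',('red',.108),('yellow',.074),('yellow',.008),('blue',.038),('cork',.005),('green',.123))"
```

```text
t: 3.4
position: [0.4298, 0.1786, 0.2205]
orientation: [180.0, 0.0, -0.0]
ft_force: [-0.8, -0.1, 0.4]
opening: 0.998
grasp_force: 0.0
red 0.108 [250. 172.] [443.2 184.8  69.8  46.9  10.4]
yellow 0.074 [249. 132.] [474.  191.6  56.9  53.  -82.7]
yellow 0.074 [378. 143.] [471.   37.9 112.   70.2  -4.6]
yellow 0.008 [249. 132.] [466.4 194.2  68.7  64.  -82.7]
yellow 0.008 [378. 143.] [462.8   8.5 135.3  84.8  -4.6]
blue 0.038 [482. 160.] [ 451.4 -166.9  141.9   87.3   -8.4]
blue 0.038 [251. 113.] [490.  192.8  64.   48.  -84.8]
cork 0.005 [110. 146.] [459.7 388.1  87.3  85.8  85.5]
cork 0.005 [221.  12.] [629.8 224.2  87.1  48.1  87. ]
t 3.4 [0.4298 0.1786 0.2205] [ 1.7998e+02  2.0000e-02 -3.0000e-02] f [-0.8 -0.1  0.4] op 0.998
```

View pics/w2.png

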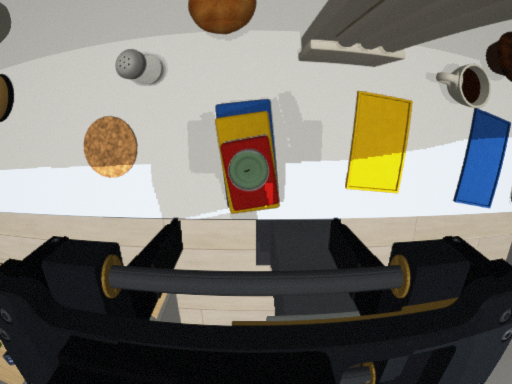

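The stack is in view: tea light (249,170), red tin (250,172), yellow lid, blue lid. The coaster is at (110,146) and the yellow tray at (378,143). I'll take the tea light first.

```bash
python3 -c "
from h import *
st=manip.get_state();im=cv2.imread('pics/w2.png')[:,:,::-1].copy()
m=mask(im,'green',40,30);m[:140]=0;m[200:]=0;m[:,:220]=0;m[:,280:]=0
p=unproj(np.argwhere(m>0)[:,::-1],.121,'wrist',st);print(rect(p),p.mean(0))
print(unproj([[248.5,170]],.121,'wrist',st))
x,y=p.mean(0)[:2]
go((x,y,.22,10),(x,y,.112,10),st=st)"
```

```text
[449.9 185.7  34.6  33.5  89.7] [0.45015043 0.1859265  0.121     ]
[[0.44966518 0.18563113 0.121     ]]
(np.float64(0.4501504338117954), np.float64(0.18592649519548035), 0.22, 10) [20.3 -7.6  0.5] [ 0.     0.    -0.176]
(np.float64(0.4501504338117954), np.float64(0.18592649519548035), 0.112, 10) [ 20.3  -7.6 108.5] [ 0.     0.    -0.176]
```

```bash
python3 -m crank '[[[10,-4,10],[0,0,-0.09],1],[[20,-8,30],[0,0,-0.175],0.8],[[20,-8,60],[0,0,-0.175],0.65],[[20,-8,85],[0,0,-0.175],0.6],[[20,-8,100],[0,0,-0.175],0.6],[[20,-8,108],[0,0,-0.175],0.6],[[20,-8,108],[0,0,-0.175],0.6],[[20,-8,108],[0,0,-0.175],0.3],[[20,-8,108],[0,0,-0.175],0.3],[[20,-8,108],[0,0,-0.175],0.3],[[20,-8,108],[0,0,-0.175],0.3],[[20,-8,108],[0,0,-0.175],0.3],[[20,-8,104],[0,0,-0.175],0.3]]'; python3 -c "
from h import *
print(manip.get_state()['grasp_force'])
go((.450,.186,.17,10),(.46,.388,.17,10),(.46,.388,.011,10))"
```

```text
t: 5.08
position: [0.4496, 0.1875, 0.1166]
orientation: [180.0, 0.0, 10.0]
ft_force: [-0.2, 1.4, 0.1]
opening: 0.387
grasp_force: 30.0
29.99933847138891
(0.45, 0.186, 0.17, 10) [  0.1   1.5 -53.4] [0. 0. 0.]
(0.46, 0.388, 0.17, 10) [  45.1 -195.7  -53.5] [0. 0. 0.]
(0.46, 0.388, 0.011, 10) [  45.2 -195.7  105.5] [0. 0. 0.]
```

```bash
python3 -m crank '[[[0,0,-25],[0,0,0],0.3],[[0,0,-50],[0,0,0],0.3],[[9,-40,-50],[0,0,0],0.3],[[18,-80,-50],[0,0,0],0.3],[[27,-120,-50],[0,0,0],0.3],[[36,-160,-50],[0,0,0],0.3],[[45,-196,-40],[0,0,0],0.3],[[45,-196,-10],[0,0,0],0.3],[[45,-196,30],[0,0,0],0.3],[[45,-196,65],[0,0,0],0.3],[[45,-196,90],[0,0,0],0.3],[[45,-196,100],[0,0,0],0.3],[[45,-196,106],[0,0,0],0.3],[[45,-196,106],[0,0,0],0.3],[[45,-196,106],[0,0,0],0.3]]'; python3 -m crank '[[[0,0,0],[0,0,0],0.45],[[0,0,0],[0,0,0],0.6],[[0,0,0],[0,0,0],0.6],[[0,0,-10],[0,0,0],0.6],[[0,0,-40],[0,0,0],0.8],[[0,0,-80],[0,0,0],1],[[0,0,-120],[0,0,0],1],[[0,0,-160],[0,0,0],1],[[0,0,-180],[0,0,0],1],[[0,0,-180],[0,0,0],1]]'; python3 -c "
from h import *
look('w3',('cork',.005),('green',.02))
go((.443,.185,.19,10.4),(.443,.185,.085,10.4))"
```

```text
t: 6.95
position: [0.4603, 0.3885, 0.0114]
orientation: [-180.0, -0.1, 10.0]
ft_force: [0.2, -0.8, 0.5]
opening: 0.383
grasp_force: 30.0
t: 8.2
position: [0.4603, 0.3886, 0.1925]
orientation: [-179.9, -0.2, 10.0]
ft_force: [-0.0, 1.0, -0.5]
opening: 1.0
grasp_force: 0.0
cork 0.005 [256. 170.] [459.6 388.5  87.1  86.4 -35.4]
cork 0.005 [91. 69.] [560.8 631.   88.2  82.2 -80. ]
cork 0.005 [426.  65.] [646.3 189.9  90.9  88.3  74.5]
t 8.2 [0.4603 0.3886 0.1925] [-179.93   -0.18   10.02] f [-0.   1.  -0.5] op 1.0
(0.443, 0.185, 0.19, 10.4) [-52.  197.2   0.9] [-0.    -0.001 -0.007]
(0.443, 0.185, 0.085, 10.4) [-52.1 197.3 105.9] [-0.    -0.001 -0.007]
```

View pics/w3.png

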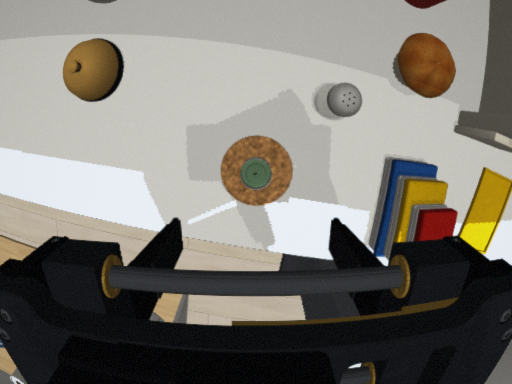

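The tea light stands centred on the coaster: wax at (256,173), coaster at (256,170). Red tin next.

```bash
python3 -m crank '[[[-10,40,0],[0,0,0],1],[[-20,80,0],[0,0,0],1],[[-31,120,0],[0,0,0],1],[[-42,160,0],[0,0,-0.004],1],[[-52,197,0],[0,0,-0.007],1],[[-52,197,0],[0,0,-0.007],1],[[-52,197,0],[0,0,-0.007],1]]'; python3 -c "
from h import *
look('w4',('red',.108),('yellow',.074),('blue',.038))
go((.443,.185,.085,10.4))"
```

```text
t: 9.12
position: [0.4429, 0.1854, 0.19]
orientation: [180.0, 0.1, 10.4]
ft_force: [-0.3, 0.3, 0.2]
opening: 1.002
grasp_force: 0.0
red 0.108 [257. 194.] [443.6 185.2  69.6  46.7  10.3]
yellow 0.074 [243. 166.] [446.3 188.2 110.   56.7   7.3]
yellow 0.074 [389. 180.] [473.9  44.6 109.6  69.5  -4.5]
blue 0.038 [488. 208.] [ 457.9 -162.5  130.6   87.9   -9.1]
blue 0.038 [258. 120.] [505.8 194.3  64.   16.9 -83.6]
t 9.12 [0.4429 0.1854 0.19  ] [1.800e+02 5.000e-02 1.039e+01] f [-0.3  0.3  0.2] op 1.002
(0.443, 0.185, 0.085, 10.4) [-1.000e-01  7.000e-01  1.051e+02] [0.    0.001 0.001]
```

```bash
python3 -m crank '[[[0,0,30],[0,0,0],0.9],[[0,0,60],[0,0,0],0.8],[[0,0,85],[0,0,0],0.8],[[0,0,98],[0,0,0],0.8],[[0,0,105],[0,0,0],0.8],[[0,0,105],[0,0,0],0.8],[[0,0,105],[0,0,0],0.35],[[0,0,105],[0,0,0],0.35],[[0,0,105],[0,0,0],0.35],[[0,0,105],[0,0,0],0.35],[[0,0,105],[0,0,0],0.35],[[0,0,100],[0,0,0],0.35],[[0,0,85],[0,0,0],0.35],[[0,0,55],[0,0,0],0.35],[[0,0,25],[0,0,0],0.35],[[0,0,0],[0,0,0],0.35],[[0,0,0],[0,0,0],0.35]]'; python3 -c "
from h import *
print(manip.get_state()['grasp_force'])
look('w5',('red',.139),('yellow',.074))
go((.4405,-.392,.19,3.6),(.4405,-.392,.015,3.6))"
```

```text
t: 11.3
position: [0.4434, 0.1854, 0.1918]
orientation: [-180.0, -0.2, 10.4]
ft_force: [1.0, -0.5, -2.6]
opening: 0.499
grasp_force: 30.0
29.999634325504303
red 0.139 [256. 298.] [355.3 170.   69.5   7.3 -80.2]
red 0.139 [255. 231.] [421.1 182.3  73.8  71.   10.7]
yellow 0.074 [255. 156.] [473.3 191.4  56.9  55.6 -82.2]
yellow 0.074 [388. 180.] [473.8  44.3 109.9  69.6  -4.6]
t 11.3 [0.4434 0.1854 0.1918] [-1.7999e+02 -1.6000e-01  1.0420e+01] f [ 1.  -0.5 -2.6] op 0.499
(0.4405, -0.392, 0.19, 3.6) [-1.067e+02  5.673e+02  5.000e-01] [-0.    -0.001  0.119]
(0.4405, -0.392, 0.015, 3.6) [-106.8  567.3  175.5] [-0.    -0.001  0.119]
```

View pics/w5.png

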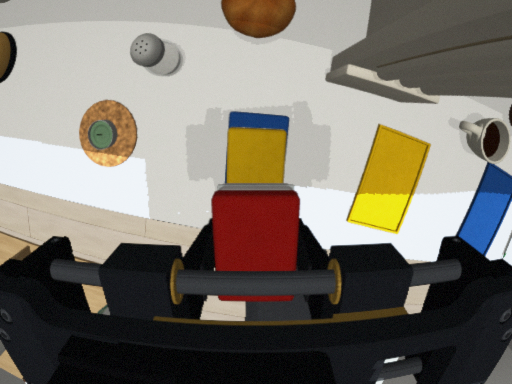

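The red tin is held level at (255,235); yellow over blue stay in place. Carrying it straight across to the red tray.

```bash
python3 -m crank '[[[-7.5,40,0],[0,0,0.01],0.35],[[-15,80,0],[0,0,0.017],0.35],[[-23,122,0],[0,0,0.025],0.35],[[-31,164,0],[0,0,0.034],0.35],[[-39,206,0],[0,0,0.043],0.35],[[-47,248,0],[0,0,0.052],0.35],[[-55,290,0],[0,0,0.06],0.35],[[-63,332,0],[0,0,0.07],0.35],[[-71,374,0],[0,0,0.08],0.35],[[-79,416,0],[0,0,0.088],0.35],[[-87,458,0],[0,0,0.097],0.35],[[-95,500,0],[0,0,0.105],0.35],[[-101,536,0],[0,0,0.112],0.35],[[-107,567,0],[0,0,0.119],0.35],[[-107,567,40],[0,0,0.119],0.35],[[-107,567,80],[0,0,0.119],0.35],[[-107,567,110],[0,0,0.119],0.35],[[-107,567,130],[0,0,0.119],0.35],[[-107,567,130],[0,0,0.119],0.35],[[-107,567,130],[0,0,0.119],0.35]]'; python3 -c "
from h import *
look('w6')
go((.4405,-.392,.015,3.6))"
```

```text
t: 13.85
position: [0.4403, -0.3917, 0.0606]
orientation: [-180.0, 0.0, 3.6]
ft_force: [-0.4, -0.2, -2.7]
opening: 0.501
grasp_force: 30.0
t 13.85 [ 0.4403 -0.3917  0.0606] [-1.7999e+02  1.0000e-02  3.6000e+00] f [-0.4 -0.2 -2.7] op 0.501
(0.4405, -0.392, 0.015, 3.6) [ 0.   0.1 46. ] [ 0.001 -0.     0.   ]
```

View pics/w6.png

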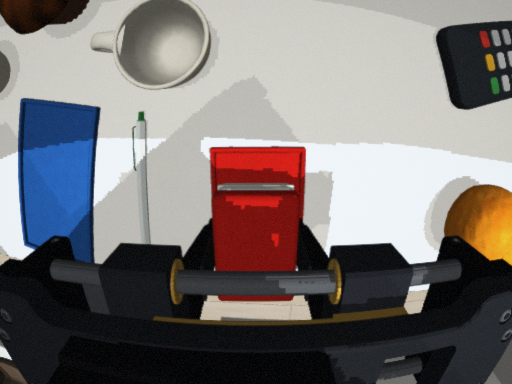

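```bash
python3 -m crank '[[[0,0,20],[0,0,0],0.35],[[0,0,35],[0,0,0],0.35],[[0,0,42],[0,0,0],0.35],[[0,0,46],[0,0,0],0.35],[[0,0,46],[0,0,0],0.35],[[0,0,46],[0,0,0],0.35]]'; python3 -m crank '[[[0,0,0],[0,0,0],0.6],[[0,0,0],[0,0,0],0.7],[[0,0,0],[0,0,0],0.7],[[0,0,-8],[0,0,0],0.7],[[0,0,-35],[0,0,0],0.8],[[0,0,-75],[0,0,0],0.9],[[0,0,-115],[0,0,0],1],[[0,0,-150],[0,0,0],1],[[0,0,-165],[0,0,0],1],[[0,0,-165],[0,0,0],1]]'; python3 -c "
from h import *
look('w7',('red',.037))
go((.446,.188,.18,7.3))"
```

```text
t: 14.65
position: [0.4404, -0.3919, 0.0149]
orientation: [180.0, -0.0, 3.6]
ft_force: [0.2, -0.5, -2.4]
opening: 0.502
grasp_force: 30.0
t: 15.9
position: [0.4404, -0.3918, 0.1801]
orientation: [179.9, -0.0, 3.6]
ft_force: [0.6, 0.3, 0.3]
opening: 0.999
grasp_force: 0.0
red 0.037 [256. 171.] [ 447.7 -391.7   86.4   66.7    3.6]
t 15.9 [ 0.4404 -0.3918  0.1801] [ 1.7994e+02 -5.0000e-02  3.6000e+00] f [0.6 0.3 0.3] op 0.999
(0.446, 0.188, 0.18, 7.3) [  42.3 -578.    -0.8] [-0.     0.    -0.065]
```

View pics/w7.png

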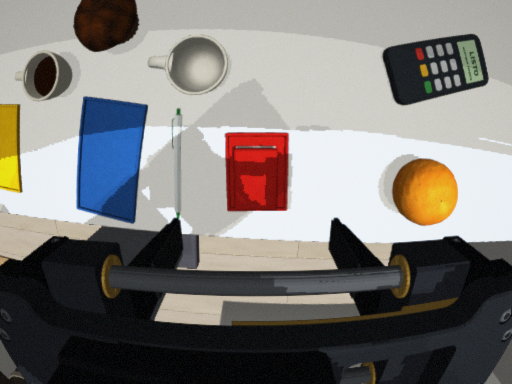

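The red tin lies inside its tray: tin front edge at row 148, tray rim at rows 133–210. Now back for the yellow tin.

```bash
python3 -m crank '[[[3,-42,0],[0,0,-0.005],1],[[6,-84,0],[0,0,-0.01],1],[[9,-126,0],[0,0,-0.015],1],[[12,-168,0],[0,0,-0.02],1],[[15,-210,0],[0,0,-0.025],1],[[18,-252,0],[0,0,-0.03],1],[[21,-294,0],[0,0,-0.035],1],[[24,-336,0],[0,0,-0.04],1],[[27,-378,0],[0,0,-0.045],1],[[30,-420,0],[0,0,-0.05],1],[[33,-462,0],[0,0,-0.055],1],[[36,-504,0],[0,0,-0.06],1],[[39,-542,0],[0,0,-0.065],1],[[42,-578,0],[0,0,-0.065],1],[[42,-578,0],[0,0,-0.065],1],[[42,-578,0],[0,0,-0.065],1]]'; python3 -c "
from h import *
look('w8',('yellow',.074),('yellow',.008),('blue',.038))
go((.446,.188,.05,7.3))"
```

```text
t: 17.95
position: [0.4454, 0.1874, 0.1785]
orientation: [180.0, 0.1, 7.3]
ft_force: [-0.2, 0.1, -0.0]
opening: 1.0
grasp_force: 0.0
yellow 0.074 [256. 184.] [446.4 187.9 109.5  57.    7.5]
yellow 0.074 [394. 177.] [474.8  45.5 109.   68.9  -4.6]
yellow 0.008 [256. 184.] [427.4 185.4 135.8  70.7   7.5]
yellow 0.008 [394. 177.] [462.6   8.8 135.2  85.5  -4.6]
blue 0.038 [492. 204.] [ 453.  -160.8  141.5   86.8   -8.4]
blue 0.038 [257. 123.] [505.5 194.1  62.9  17.1 -83.7]
t 17.95 [0.4454 0.1874 0.1785] [1.7997e+02 1.2000e-01 7.3500e+00] f [-0.2  0.1 -0. ] op 1.0
(0.446, 0.188, 0.05, 7.3) [  0.7  -0.9 128.8] [0.    0.002 0.   ]
```

```bash
python3 -m crank '[[[1,-1,35],[0,0,0],1],[[1,-1,75],[0,0,0],0.9],[[1,-1,105],[0,0,0],0.9],[[1,-1,120],[0,0,0],0.9],[[1,-1,128],[0,0,0],0.9],[[1,-1,128],[0,0,0],0.9],[[1,-1,128],[0,0,0],0.45],[[1,-1,128],[0,0,0],0.45],[[1,-1,128],[0,0,0],0.45],[[1,-1,128],[0,0,0],0.45],[[1,-1,128],[0,0,0],0.45],[[1,-1,124],[0,0,0],0.45],[[1,-1,110],[0,0,0],0.45],[[1,-1,85],[0,0,0],0.45],[[1,-1,65],[0,0,0],0.45],[[1,-1,65],[0,0,0],0.45]]'; python3 -c "
from h import *
print(manip.get_state())
go((.463,.009,.11,-4.6),(.463,.009,.0155,-4.6))"
```

```text
t: 20.0
position: [0.4473, 0.1891, 0.1161]
orientation: [-180.0, -0.2, 7.3]
ft_force: [-1.1, -0.9, -4.8]
opening: 0.609
grasp_force: 30.0
{'t': 20.0, 'q': array([ 1.51164595e+01,  2.48844277e+01,  1.14735832e+02, -4.53866749e-03,
        4.02061252e+01,  9.77940528e+01]), 'qd': array([ 0.00669429,  2.04842831,  1.58867391, -0.2167158 , -1.81296461,
       -0.02735226]), 'effort': array([ 5.98351308e-02, -5.27846467e+01, -1.92692220e+01,  1.85949833e-02,
        3.52569893e-01, -1.75061232e-04]), 'position': array([0.44734564, 0.18908861, 0.11614703]), 'orientation': array([-1.79979369e+02, -1.72409963e-01,  7.32583747e+00]), 'ft_force': array([-1.14412388, -0.91631856, -4.78374121]), 'torque': array([-0.006467  , -0.00071573,  0.05899762]), 'grasp_force': 29.99631553888321, 'opening': 0.6089037418054308}
(0.463, 0.009, 0.11, -4.6) [ -7.5 180.6   6.1] [-0.001 -0.003  0.208]
(0.463, 0.009, 0.0155, -4.6) [ -7.7 180.7 100.6] [-0.001 -0.003  0.208]
```

```bash
python3 -m crank '[[[-2,36,0],[0,0,0.04],0.45],[[-3,72,0],[0,0,0.08],0.45],[[-5,108,0],[0,0,0.125],0.45],[[-6,144,0],[0,0,0.17],0.45],[[-7.5,180,0],[0,0,0.208],0.45],[[-7.5,180,30],[0,0,0.208],0.45],[[-7.5,180,60],[0,0,0.208],0.45],[[-7.5,180,60],[0,0,0.208],0.45],[[-7.5,180,60],[0,0,0.208],0.45]]'; python3 -c "
from h import *
look('w9')
go((.463,.0088,.0155,-4.6))"
```

```text
t: 21.12
position: [0.4625, 0.0095, 0.0551]
orientation: [180.0, -0.0, -4.6]
ft_force: [-0.3, -0.2, -3.4]
opening: 0.608
grasp_force: 30.0
t 21.12 [0.4625 0.0095 0.0551] [180.    -0.    -4.58] f [-0.3 -0.2 -3.4] op 0.608
(0.463, 0.0088, 0.0155, -4.6) [ 0.3  0.6 39.9] [ 0.    -0.001  0.   ]
```

View pics/w9.png

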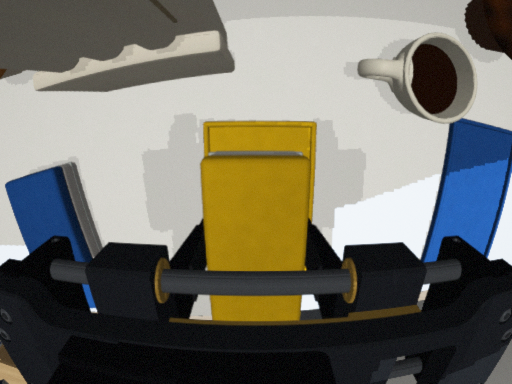

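```bash
python3 -c "
from h import *
st=manip.get_state()
p=unproj([[204,122],[316,122]],.008,'wrist',st);print(p, p.mean(0), np.linalg.norm(p[0]-p[1]))
a=np.radians(-4.6); print(p.mean(0)[:2]-.068*np.array([np.cos(a),np.sin(a)]))"
```

```text
[[ 0.53358637  0.04251603  0.008     ]
 [ 0.52709793 -0.03980336  0.008     ]] [0.53034215 0.00135633 0.008     ] 0.08257471186547527
[0.46256118 0.00680986]
```

```bash
python3 -m crank '[[[0,1.5,15],[0,0,0],0.45],[[0,1.5,30],[0,0,0],0.45],[[0,1.5,36],[0,0,0],0.45],[[0,1.5,40],[0,0,0],0.45],[[0,1.5,40],[0,0,0],0.45],[[0,1.5,40],[0,0,0],0.45]]'; python3 -m crank '[[[0,0,0],[0,0,0],0.7],[[0,0,0],[0,0,0],0.8],[[0,0,0],[0,0,0],0.8],[[0,0,-8],[0,0,0],0.8],[[0,0,-35],[0,0,0],0.9],[[0,0,-75],[0,0,0],1],[[0,0,-115],[0,0,0],1],[[0,0,-150],[0,0,0],1],[[0,0,-150],[0,0,0],1],[[0,0,-150],[0,0,0],1]]'; python3 -c "
from h import *
look('w10',('yellow',.039),('blue',.038))
go((.446,.19,.165,7))"
```

```text
t: 21.92
position: [0.463, 0.0079, 0.016]
orientation: [180.0, -0.1, -4.6]
ft_force: [-0.9, 0.9, 7.9]
opening: 0.609
grasp_force: 30.0
t: 23.18
position: [0.4618, 0.0079, 0.1643]
orientation: [180.0, 0.0, -4.6]
ft_force: [-0.1, -0.0, 0.0]
opening: 1.0
grasp_force: 0.0
yellow 0.039 [257. 171.] [469.7   7.  124.2  75.4  -4.6]
blue 0.038 [108. 199.] [450.8 185.7 127.9  69.5   5.5]
blue 0.038 [416. 173.] [ 455.6 -179.2  140.    84.5   -8.4]
t 23.18 [0.4618 0.0079 0.1643] [ 1.80e+02  2.00e-02 -4.59e+00] f [-0.1 -0.   0. ] op 1.0
(0.446, 0.19, 0.165, 7) [ -30.2 -180.2   -1. ] [-0.     0.001 -0.202]
```

View pics/w10.png

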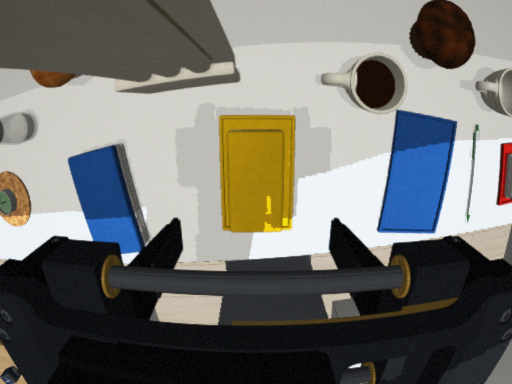

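The yellow tin sits within its tray rim at (257,172). The blue tin is alone at (108,199), so I'll go over it.

```bash
python3 -m crank '[[[-6,-36,0],[0,0,-0.04],1],[[-12,-72,0],[0,0,-0.08],1],[[-18,-108,0],[0,0,-0.12],1],[[-24,-144,0],[0,0,-0.16],1],[[-30,-180,0],[0,0,-0.2],1],[[-30,-180,0],[0,0,-0.2],1],[[-30,-180,0],[0,0,-0.2],1]]'; python3 -c "
from h import *
st,im=look('w11',('blue',.038))
b=[b for _,b in blobs(im,'blue',.038,'wrist',st,300) if b[1]>100][0]
go((b[0]/1e3,b[1]/1e3,.013,b[4]))"
```

```text
t: 24.1
position: [0.4463, 0.1894, 0.1637]
orientation: [180.0, 0.1, 6.9]
ft_force: [-0.0, 0.6, 0.3]
opening: 0.999
grasp_force: 0.0
blue 0.038 [497. 207.] [ 453.5 -159.   139.8   87.1   -8.5]
blue 0.038 [257. 175.] [450.4 189.  127.9  64.2   5.5]
t 24.1 [0.4463 0.1894 0.1637] [1.7997e+02 1.0000e-01 6.8700e+00] f [-0.   0.6  0.3] op 0.999
(np.float64(0.45039999999999997), np.float64(0.189), 0.013, np.float64(5.5)) [  4.1   0.5 150.9] [0.    0.001 0.023]
```

```bash
python3 -m crank '[[[4,0.5,40],[0,0,0.023],1],[[4,0.5,85],[0,0,0.023],1],[[4,0.5,120],[0,0,0.023],1],[[4,0.5,140],[0,0,0.023],1],[[4,0.5,150],[0,0,0.023],1],[[4,0.5,150],[0,0,0.023],1],[[4,0.5,150],[0,0,0.023],0.5],[[4,0.5,150],[0,0,0.023],0.5],[[4,0.5,150],[0,0,0.023],0.5],[[4,0.5,150],[0,0,0.023],0.5],[[4,0.5,150],[0,0,0.023],0.5],[[4,0.5,145],[0,0,0.023],0.5],[[4,0.5,130],[0,0,0.023],0.5],[[4,0.5,100],[0,0,0.023],0.5],[[4,0.5,65],[0,0,0.023],0.5],[[4,0.5,50],[0,0,0.023],0.5],[[4,0.5,50],[0,0,0.023],0.5],[[4,0.5,50],[0,0,0.023],0.5]]'; python3 -c "
from h import *
go((.447,-.2,.115,-8.5))"
```

```text
t: 26.4
position: [0.4503, 0.1896, 0.1143]
orientation: [180.0, 0.0, 5.5]
ft_force: [-0.5, -0.3, -3.4]
opening: 0.691
grasp_force: 30.0
(0.447, -0.2, 0.115, -8.5) [-41.  387.5  -0.6] [0.    0.001 0.245]
```

```bash
python3 -m crank '[[[-4,38,0],[0,0,0.024],0.5],[[-8,77,0],[0,0,0.049],0.5],[[-12,116,0],[0,0,0.073],0.5],[[-16,155,0],[0,0,0.098],0.5],[[-20,194,0],[0,0,0.122],0.5],[[-25,233,0],[0,0,0.147],0.5],[[-29,272,0],[0,0,0.171],0.5],[[-33,311,0],[0,0,0.196],0.5],[[-37,350,0],[0,0,0.22],0.5],[[-41,387.5,0],[0,0,0.245],0.5],[[-41,387.5,30],[0,0,0.245],0.5],[[-41,387.5,50],[0,0,0.245],0.5],[[-41,387.5,50],[0,0,0.245],0.5],[[-41,387.5,50],[0,0,0.245],0.5]]'; python3 -c "
from h import *
look('w12')
go((.447,-.2005,.0155,-8.5))"
```

```text
t: 28.15
position: [0.4475, -0.1999, 0.0648]
orientation: [-180.0, 0.0, -8.5]
ft_force: [0.5, -0.1, -2.6]
opening: 0.688
grasp_force: 30.0
t 28.15 [ 0.4475 -0.1999  0.0648] [-1.80e+02  1.00e-02 -8.48e+00] f [ 0.5 -0.1 -2.6] op 0.688
(0.447, -0.2005, 0.0155, -8.5) [-0.6  0.6 49.6] [ 0.    -0.001  0.   ]
```

View pics/w12.png

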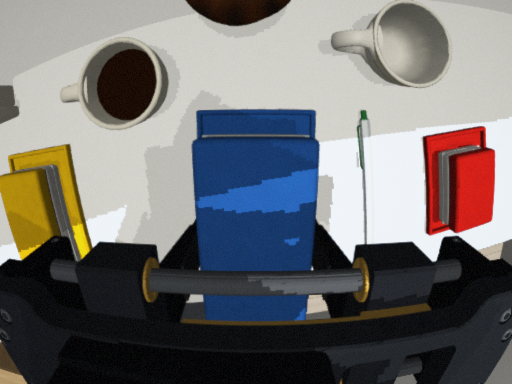

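The tin (columns 193–319) is centred over the tray (197–316). I'll lower and release it.

```bash
python3 -m crank '[[[-0.5,0.5,20],[0,0,0],0.5],[[-0.5,0.5,38],[0,0,0],0.5],[[-0.5,0.5,45],[0,0,0],0.5],[[-0.5,0.5,49],[0,0,0],0.5],[[-0.5,0.5,49],[0,0,0],0.5],[[-0.5,0.5,49],[0,0,0],0.5]]'; python3 -m crank '[[[0,0,0],[0,0,0],0.8],[[0,0,0],[0,0,0],0.9],[[0,0,0],[0,0,0],0.9],[[0,0,-8],[0,0,0],0.9],[[0,0,-35],[0,0,0],0.9],[[0,0,-75],[0,0,0],1],[[0,0,-115],[0,0,0],1],[[0,0,-150],[0,0,0],1],[[0,0,-150],[0,0,0],1],[[0,0,-150],[0,0,0],1]]'; python3 -c "
from h import *
look('w13',('blue',.041))"
```

```text
t: 28.95
position: [0.4473, -0.2004, 0.0172]
orientation: [180.0, -0.1, -8.5]
ft_force: [-1.9, 2.6, 9.8]
opening: 0.692
grasp_force: 30.0
t: 30.2
position: [0.4465, -0.2002, 0.1653]
orientation: [-180.0, 0.0, -8.5]
ft_force: [-0.3, -0.1, -0.4]
opening: 0.999
grasp_force: 0.0
blue 0.041 [255. 171.] [ 453.4 -200.1  140.7   81.7   -8.5]
t 30.2 [ 0.4465 -0.2002  0.1653] [-1.7999e+02  2.0000e-02 -8.4900e+00] f [-0.3 -0.1 -0.4] op 0.999
```

View pics/w13.png

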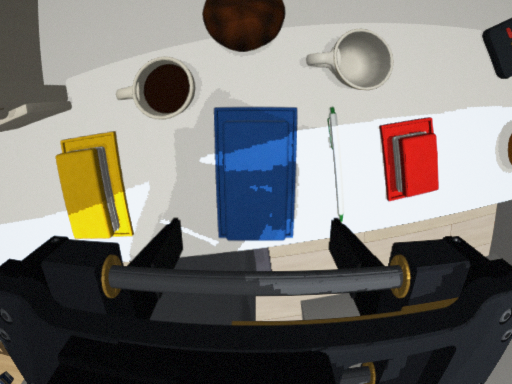

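Blue is centred in its tray at (255,172), and red and yellow are in theirs. The coffee is undisturbed.

```bash
python3 -c "
from cell import manip
print(manip.hand_in())"
```

```text
the job is handed in; nothing more can be done
None
```

I handed the job in at about 30 s of robot time: the camera checks showed the tea light centred on the coaster, each tin flat in the tray of its colour, and the coffee cup untouched; the hand-in returned no verdict.

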